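# Gauge the gap of a brooch press

### The arm

A 7-joint arm with a two-finger parallel gripper is mounted at the origin on the work surface. World frame = base frame: x ahead of the robot, y to its left, z up, the work surface at z = 0. Lengths are in m, angles in rad, forces in N, time in s.
With the tool pointing down it reaches from about 0.4 to 0.85 m from the base axis. Payload 4.4 kg.
Tool frame: the origin (TCP) lies between the finger pads; the fingertips stand 17 mm ahead of it and the grasp point (between the pads) lies 2 mm behind it; z points along the fingers, y is the line along which they close (so a half turn about z gives the same grasp; the last joint's range is limited). The gripper opens to 94 mm and grips with 3 to 60 N. Pads are 16 mm wide; open, the fingers measure 119 mm over their backs; the gripper's body (75 mm by 177 mm) begins 78 mm behind the grasp point.
Start: joints at [1.2, 0.628, 0.038, 1.517, -0.027, 0.996, -0.02], TCP at [0.195, -0.62, 0.222] pointing down, gripper open.
Joint ranges: [-3.06, 3.06], [-0.37, 2.12], [-1.25, 1.32], [0.18, 2.47], [-1.1, 4.24], [0.23, 1.98], [-2.94, 2.94]. Speed limits (rad/s): [2.57, 2.57, 3.14, 3.14, 3.14, 3.14, 3.14].

### API

Orientations are given as a unit quaternion [w, x, y, z].
In Python, from cell import robot, snapshot, camera_model, trace, mark_of gives the robot as it stands.
- The arm moves only by the tool move_arm, never from a script. Its argument "moves" is one flat list of numbers, 7 for each row, row after row: the turn, a rotation vector about the tool's x, y, z scaled (see below), then the shift along the tool's x, y, z scaled (see below), then the opening, from 0 (shut) to 1 (fully open). In form: [rx, ry, rz, tx, ty, tz, grip, rx, ry, rz, tx, ty, tz, grip, ...]. A call has 1 to 8 rows; each row shifts and turns the commanded pose from where the row before left it, along the tool's axes as they then stand; what a row does not reach is not made up. The controller multiplies each number of a shift by 0.3 m and each number of a turn by 2 pi rad. A row lasts 1/12 s, in which the tool goes at most 41.7 mm and 7.16 degrees, less where a joint would pass 70% of its speed; a pose out of reach is approached as far as the arm can. A call with a number of a shift or a turn outside -1 to 1 is refused whole. A call with a gripper value outside its range is refused whole. The fingers move at their own pace and stop on an object; "force" is the grip in N (left out, the last holds). Time passes only in rows, so rows that do not move let the fingers close. It gives the time, the measured TCP pose, the force, the opening and the grip force at its end, in the units of the state.
- robot.read_state(): the state, without advancing time (a new reading comes with each control period).
- snapshot(name): name is "side" or "top" or "wrist"; returns the picture (480x640x3 uint8, red, green, blue); there is no depth.
- camera_model(name): a dict with "camera_matrix" (3x3 intrinsics, pixels), "rvec" (rotation vector, rad) and "tvec" (3), from world to camera coordinates, as OpenCV has them; the wrist camera has in their place "hand_eye" (4x4, takes a point from camera to tool coordinates, whose origin is the TCP and whose axes are the flange's). Camera axes: x right, y down, z forward; pixel columns grow to the right and rows downward; lengths in m; the calibration is good to about 2 mm. The wrist camera is an equidistant fisheye: a pixel r from the principal point sees the ray r / f radians off the axis. A picture is of the moment at which its call begins: read the wrist's pose just before it. camera_model takes no time and is no camera call.
- robot.job_done(): hands the job in; it is judged then, once.
Trained networks look in the newest picture that a camera, given by its name, has taken for a name from the list of things; names that differ only in an ending like _2 or _b are one class to them, and where a whole thing is asked for, a point or a joint stands for the part that bears it (a point fixed in the world has none). Each returns a list of dicts, best first, with "conf" (0 to 1); they miss things now and then, are a little off and sometimes report something else, mostly with a low value. They report only what shows in the picture. A call takes as long as a camera call. They do not tell look-alikes from the thing itself.
- trace(camera, thing): "mask" (480x640 bool, what is visible of it) and "box" ([left, top, right, bottom] in pixels, round what is visible of it).
- mark_of(camera, thing): "pixel" ([row, column] in pixels: a listed point, or the origin of a listed thing).
The state is a dict: "time_s": time; "q": joint angles; "joint_vel": joint speeds; "joint_efforts": joint torques, N m; "position": TCP position; "orientation": TCP orientation; "wrist_force": force on the tool from outside, world axes, zero at the start; "wrist_torque": the same for the moment, N m; "gripper_width": finger opening in m; "gripper_force": force on a finger pad.
Only numpy, scipy, OpenCV 4.12 (cv2) and the standard library are available. Lean on these libraries where they do the work, as an engineer would, in place of code of your own. Each camera call takes 0.05 s, during which the arm holds its last target. There are 200 camera calls.

### The job

Press the red pedal of the little bench press right down to its stop and let it spring back up, to bed the platens. Then take the orange-handled taper feeler by its handle, lay its blade on the steel anvil and slide it straight into the gap under the brass platen until it drags snugly, lifting the sprung platen just slightly, without forcing it. Finish while still gripping the feeler and holding it there at that depth, and leave the brooches and the dish where they lie.

Things in the scene. Friction and masses are not known exactly. Their poses are not given: they have to be found in the camera images.
- press: green C-frame bench press, fixed, base 275 x 110 x 20 mm. Origin on the table under the anvil pedestal's centre, z up. +x is the way the feeler goes in: mouth on the -x side, base from x = -70 to 205 mm, column x 55 to 85, head over the platens x -22 to 85, 130 to 170 mm high (ram top 190), pedal behind the column at +x. The gap is open at both sides (y)
- anvil: lower plate: flat steel anvil 95 x 50 x 12 mm, screw-set so that its height (and the gap) differs each time but does not change during work; same origin as the press when at its lowest, up to 3 mm higher; spans press x from -65 to 30 mm, y +-25 mm, top face 69 mm above this body's origin
- ledge (a point): point on the anvil's top face, on its centre line, 28 mm in front of (before) the platen's mouth edge: the free ledge on which the blade can be laid; the ledge runs 17 mm farther out
- platen_face: upper plate: brass platen 50 x 50 x 16 mm over the anvil (press x from -20 to 30 mm), with a lead-in lip in front that rises 40 degrees outward for 11 mm (press x -31 to -20 mm). Resting gap to the anvil is 3 to 6 mm
- mouth (a point): middle of the platen's lower front edge, where the gap begins (press x = -20 mm, y = 0, 75 mm above the table at rest)
- platen (a joint): lift of the sprung platen above rest, in m: 0 at rest, up to 0.008. Rests with about 1.5 N; the spring adds 3 N per mm. A snug feeler lifts it by about 1 mm. Pressing the blade down on the anvil adds drag of its own, so rest it there lightly
- pedal (a joint): pedal angle in rad: 0 up (sprung), 0.3 at its stop (level). Hinge 95 mm along +x from the press origin, 35 mm high, axis along press y. Needs about 3 N at the pad to start and 11 N to reach the stop; it springs back by itself. It works the ram, which dips the platen by 2.4 mm
- pedal_pad (a point): middle of the top of the pedal's red pad (55 x 56 mm), 75 mm from the hinge, about 65 mm above the table when up and about 22 mm lower at the stop; press straight down here
- gauge: taper feeler, about 90 g, flat on the table; origin under the handle's centre, +x to the blade's tip, z up. Orange handle 55 long (x), 18 wide (y), 28 mm tall; steel blade 14 mm wide, underside flat and flush with the handle's: shank 9.8 mm thick to x = 55 mm, then tapering evenly to 2 mm at the tip, x = 120 mm (0.12 mm per mm)
- gauge_grip (a point): point on the handle's centre line, 22 mm above its underside: grip across the 18 mm width here from above
- gauge_tip (a point): middle of the underside of the blade's tip, 120 mm ahead of the handle's centre
- brooch_red: bystander: gold brooch with red stones, 50 mm across, 12 mm high, origin under its centre; leave alone
- brooch_green: bystander: steel brooch with green stones, 50 mm across, 12 mm high, origin under its centre; leave alone
- dish: bystander: shallow stainless dish, 100 mm across, 18 mm high, origin under its centre; leave alone
There are look-alikes about, which are no part of the job. Of the things that look like the gauge, take the one that is farthest to the robot's left at the start.

How it is judged:
On the way, in this order (a step that is already met when the one before it is completed fails the run):
1. the pedal is pressed down to its stop (value of joint pedal above 0.27 rad), for 0.1 s.
2. the pedal is back up and the feeler is held in the gripper, lifted off the table (value of joint pedal below 0.04 rad and height (world z) of gauge above 0.03 m and contact force between the fingers and gauge above 2 N), for 0.2 s.
At the end, for the whole second after the job is handed in: Feeler still gripped (over 2 N), at rest, touching anvil and platen, tip 8 mm or more past the mouth, straight within 0.2 rad, platen lifted 0.2 to 2 mm, pedal up, brooches and dish within 20 mm of where they were (contact force between the fingers and gauge above 2 N and contact force between gauge and platen_face above 0.7 N and contact force between gauge and anvil above 0.3 N and value of joint platen between 0.0002 and 0.002 m and x of gauge_tip in the frame of mouth above 0.008 m and angle between the x axis of gauge and the x axis of press, either way round below 0.2 rad and linear speed of gauge below 0.01 m/s and value of joint pedal below 0.04 rad and distance of each of brooch_red, brooch_green, dish from where it was at the start of the episode below 0.02 m); the arm keeps its last pose, push and grip.
It fails at once if the feeler was forced: platen lifted by more than 3.5 mm (value of joint platen above 0.0035 m).
It fails at once if a brooch or the dish was disturbed (distance of any of brooch_red, brooch_green, dish from where it was at the start of the episode above 0.02 m).
It also fails if it takes over 72 s, if anything falls off the work surface, if the arm or the gripper's body presses on something with over 40 N, if the wrist force passes 120 N, or if a joint passes its speed limit or range.

## Working session

There is one attempt and no reset: what is moved stays moved. The work goes in short steps, Python scripts to look and compute and a tool call to move; the robot and the scene stay as the last step left them, time stands still between calls to the robot, and variables do not carry over. Pictures are saved under pics/ and viewed, at most 10 in all, crops included, and the job is handed in when it is done.

Besides the shell and the picture viewer there is one more tool, called after "Emit:" as name(argument=value, ...), one argument or row to a line, values as JSON. move_arm: Moves the arm, as the interface text tells. Its arguments: {"type":"object","properties":{"moves":{"type":"array"},"force":{"type":"number"}},"required":["moves"]}

```bash
mkdir -p pics; ls; cat > h.py <<'E'
import numpy as np, cv2
from cell import robot, snapshot, camera_model, trace, mark_of
from scipy.spatial.transform import Rotation as R
def ray(cam,row,col,st=None):
    m=camera_model(cam);K=np.array(m["camera_matrix"],float)
    if "rvec" in m:
        Rm=cv2.Rodrigues(np.array(m["rvec"],float))[0];t=np.array(m["tvec"],float).ravel()
        d=np.linalg.solve(K,[col,row,1.]);return -Rm.T@t,Rm.T@d
    v=np.array([(col-K[0,2])/K[0,0],(row-K[1,2])/K[1,1]]);th=np.linalg.norm(v)
    d=np.r_[np.sin(th)*v/max(th,1e-9),np.cos(th)]
    H=np.array(m["hand_eye"]);q=st["orientation"];Rt=R.from_quat([q[1],q[2],q[3],q[0]]).as_matrix()
    return np.array(st["position"])+Rt@H[:3,3],Rt@H[:3,:3]@d
def atz(cam,row,col,z,st=None):
    o,d=ray(cam,row,col,st);return o+d*(z-o[2])/d[2]
def proj(cam,p):
    m=camera_model(cam);return cv2.projectPoints(np.array(p,float).reshape(-1,1,3),np.array(m["rvec"],float),np.array(m["tvec"],float),np.array(m["camera_matrix"],float),None)[0].reshape(-1,2)
E
python3 - <<'E'
from h import *
for c in("top","side"):
    im=snapshot(c);cv2.imwrite(f"pics/{c}0.png",im[:,:,::-1])
    for n in("press","anvil","ledge","mouth","pedal_pad","gauge","gauge_grip","gauge_tip","brooch_red","brooch_green","dish"):
        print(c,n,[(np.round(d["pixel"]).tolist(),round(d["conf"],2)) for d in mark_of(c,n)][:4])
print(robot.read_state())
for c in("top","side"):print(c,ray(c,240,320))
E
```

```text
pics
top press [([276.0, 376.0], 0.97), ([265.0, 278.0], 0.17)]
top anvil [([277.0, 382.0], 0.95)]
top ledge [([271.0, 356.0], 0.7)]
top mouth [([273.0, 373.0], 0.74)]
top pedal_pad [([294.0, 481.0], 0.76)]
top gauge [([195.0, 443.0], 0.8), ([91.0, 342.0], 0.74), ([255.0, 212.0], 0.64), ([404.0, 340.0], 0.59)]
top gauge_grip [([82.0, 341.0], 0.84), ([406.0, 338.0], 0.75), ([255.0, 210.0], 0.68), ([195.0, 447.0], 0.63)]
top gauge_tip [([342.0, 317.0], 0.97), ([264.0, 276.0], 0.87), ([170.0, 499.0], 0.87), ([145.0, 363.0], 0.81)]
top brooch_red [([288.0, 145.0], 0.65)]
top brooch_green [([180.0, 344.0], 0.65)]
top dish [([192.0, 210.0], 0.73)]
side press [([227.0, 373.0], 0.82)]
side anvil [([222.0, 374.0], 0.85)]
side ledge [([212.0, 372.0], 0.9)]
side mouth [([209.0, 376.0], 0.84)]
side pedal_pad [([159.0, 395.0], 0.44)]
side gauge [([219.0, 214.0], 0.76), ([179.0, 321.0], 0.58), ([333.0, 329.0], 0.56)]
side gauge_grip [([262.0, 473.0], 0.96), ([212.0, 216.0], 0.73), ([327.0, 327.0], 0.57), ([176.0, 322.0], 0.49)]
side gauge_tip [([215.0, 264.0], 0.93), ([291.0, 350.0], 0.83), ([271.
[... 430 characters left out ...]
04]), 'joint_efforts': array([-3.74753281e-04, -5.49597502e+01,  1.14281293e+00, -1.86946052e+01,
       -5.24409162e-02,  1.57462800e-02,  1.47569483e-05]), 'position': array([ 0.19507461, -0.62007041,  0.22248827]), 'orientation': array([2.86308865e-05, 9.88413930e-01, 1.51782414e-01, 1.20132532e-05]), 'wrist_force': array([-0.00476678, -0.1289209 ,  0.82664744]), 'wrist_torque': array([-0.01218224,  0.05696045,  0.0256408 ]), 'gripper_force': 0.0, 'gripper_width': 0.0940513601559323}
top (array([0.46001882, 0.08527383, 1.03261922]), array([ 1.29582119e-01, -2.88141447e-04, -9.91595080e-01]))
side (array([0.42567714, 0.80750563, 0.89519689]), array([ 0.176171  , -0.63721503, -0.75034872]))
```

View pics/top0.png

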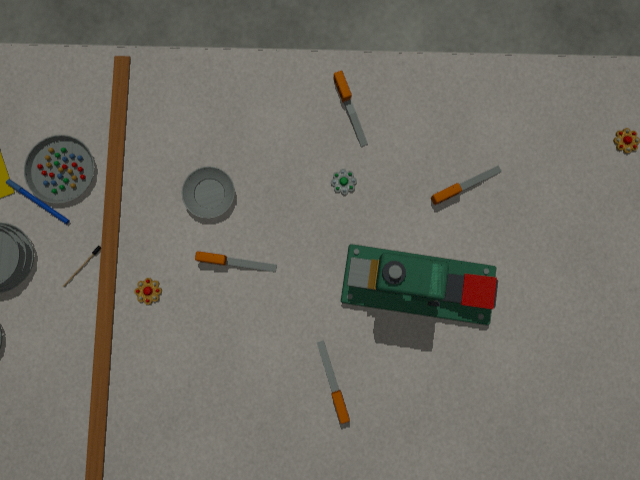

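```bash
python3 - <<'E'
from h import *
for n,r,c,z in [("g1",195,447,.022),("g2",82,341,.022),("g3",255,210,.022),("g4",406,338,.022),("t4",342,317,0),("t3",264,276,0),("t1",170,499,0),("t2",145,363,0),("dish",192,210,0),("bred",288,145,0),("bgreen",180,344,0),("press",276,376,0),("ledge",271,356,.071),("mouth",273,373,.075),("pad",294,481,.065)]:
    print(n,np.round(atz("top",r,c,z),4))
for n,r,c,z in [("ledge",212,372,.071),("mouth",209,376,.075),("pad",159,395,.065),("gg",262,473,.022),("gg",212,216,.022),("gg",327,327,.022),("gg",176,322,.022),("t",215,264,0),("t",291,350,0),("t",271,418,0),("t",152,313,0)]:
    print("side",n,np.round(atz("side",r,c,z),4))
E
```

```text
g1 [ 0.6811 -0.1497  0.022 ]
g2 [0.8968 0.0507 0.022 ]
g3 [0.5605 0.2855 0.022 ]
g4 [0.2962 0.0475 0.022 ]
t4 [0.4061 0.0869 0.    ]
t3 [0.5482 0.1662 0.    ]
t1 [ 0.7367 -0.255   0.    ]
t2 [0.7806 0.0059 0.    ]
dish [0.6827 0.2952 0.    ]
bred [0.499  0.4074 0.    ]
bgreen [0.7111 0.0415 0.    ]
press [ 0.5293 -0.0207  0.    ]
ledge [0.5326 0.0214 0.071 ]
mouth [ 0.5294 -0.0078  0.075 ]
pad [ 0.497  -0.1973  0.065 ]
side ledge [ 5.286e-01 -1.000e-04  7.100e-02]
side mouth [ 0.5213 -0.0074  0.075 ]
side pad [ 0.5091 -0.1985  0.065 ]
side gg [0.2959 0.047  0.022 ]
side gg [0.8895 0.0406 0.022 ]
side gg [0.5603 0.281  0.022 ]
side gg [ 0.6799 -0.1416  0.022 ]
side t [0.7859 0.0028 0.    ]
side t [0.5383 0.1704 0.    ]
side t [0.4067 0.0824 0.    ]
side t [ 0.7339 -0.2529  0.    ]
```

The top view shows four orange feelers, with handles at (row,col) (255,210), (82,341), (195,447) and (406,338). The robot's left (+y) is image left, so (255,210) at y≈0.285 is the one meant. I'll confirm it in a crop and measure its axes.

```bash
python3 - <<'E'
from h import *
im=cv2.imread("pics/top0.png")
a=cv2.resize(im[225:325,180:300],None,fx=5,fy=5,interpolation=cv2.INTER_CUBIC)
b=cv2.resize(im[230:335,330:510],None,fx=4,fy=4,interpolation=cv2.INTER_CUBIC)
cv2.imwrite("pics/cg.png",a);cv2.imwrite("pics/cp.png",b)
hsv=cv2.cvtColor(im,cv2.COLOR_BGR2HSV)
def rect(mask,z,nm):
    ys,xs=np.nonzero(mask);P=np.array([atz("top",y,x,z)[:2] for y,x in zip(ys,xs)],np.float32)
    r=cv2.minAreaRect(P);print(nm,len(P),"c",np.round(r[0],4),"size",np.round(r[1],4),"ang",r[2],P.mean(0))
m=cv2.inRange(hsv,(5,150,60),(18,255,255));m2=np.zeros_like(m);m2[235:285,185:235]=m[235:285,185:235];rect(m2,.028,"handle top")
g=trace("top","gauge")
for d in g:
    if d["box"][0]<220 and d["box"][2]<300:rect(d["mask"],.01,"gauge");print(d["box"],d["conf"])
m=cv2.inRange(hsv,(0,150,80),(4,255,255))|cv2.inRange(hsv,(175,150,80),(180,255,255));m2=np.zeros_like(m);m2[265:315,455:505]=m[265:315,455:505];rect(m2,.065,"pad")
for d in trace("top","press")[:1]:
    rect(d["mask"],.02,"press");print(d["conf"])
m=cv2.inRange(hsv,(50,80,20),(90,255,255));m2=np.zeros_like(m);m2[235:335,335:505]=m[235:335,335:505];rect(m2,.02,"green")
E
```

```text
handle top 288 c [0.5549 0.2836] size [0.056  0.0175] ang 82.9390869140625 [0.55508286 0.28400528]
gauge 745 c [0.5495 0.2407] size [0.1516 0.0196] ang 82.09669494628906 [0.5504002  0.24591339]
[195.3, 250.1, 276.8, 274.6] 0.83
pad 1019 c [ 0.5025 -0.1934] size [0.0565 0.0556] ang 82.89058685302734 [ 0.5022383 -0.1934082]Traceback (most recent call last):
  File "<stdin>", line 16, in <module>
  File "<stdin>", line 8, in rect
  File "h.py", line 14, in atz
    o,d=ray(cam,row,col,st);return o+d*(z-o[2])/d[2]
        ~~~^^^^^^^^^^^^^^^^
  File "h.py", line 5, in ray
    m=camera_model(cam);K=np.array(m["camera_matrix"],float)
ValueError: time passes only in moves, steps and waits
```

View pics/cg.png

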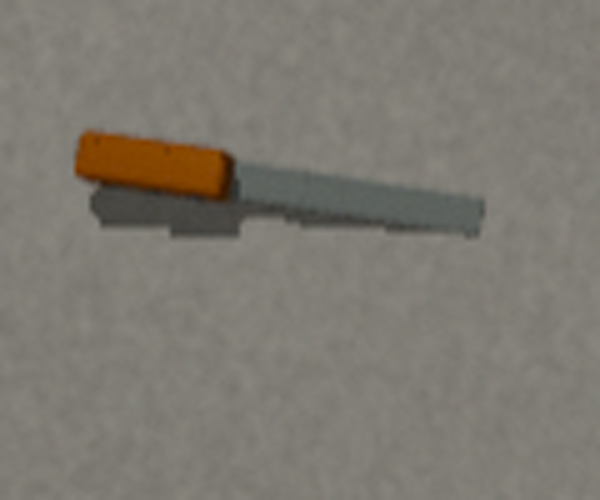

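View pics/cp.png

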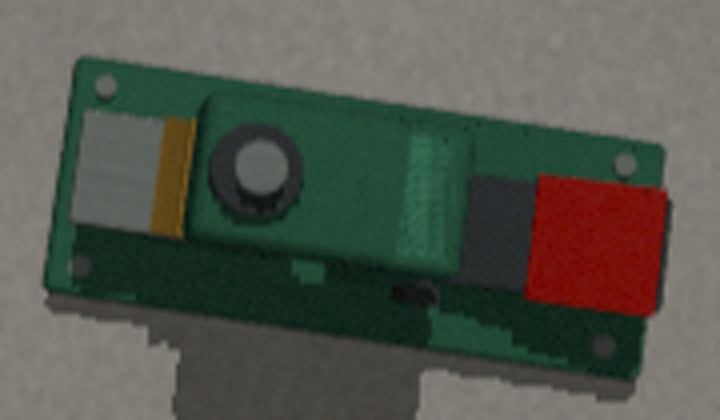

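The crop confirms an orange handle (255,210) with its blade pointing right to (268,276). The press has its mouth on the left at about (270,372) and the red pad at (291,481). Next: the press pose from its base corners, with a cached calibration.

```bash
sed -i '1a import functools' h.py; sed -i 's/^def ray/camera_model=functools.lru_cache(None)(camera_model)\ndef ray/' h.py
python3 - <<'E'
from h import *
uv=np.array([(77,57),(662,147),(638,377),(44,290)])/4+[330,230]
W=np.array([atz("top",v,u,.02)[:2] for u,v in uv]);B=np.array([(-70,55),(205,55),(205,-55),(-70,-55)])/1000.
Bc=B-B.mean(0);Wc=W-W.mean(0);U,S,Vt=np.linalg.svd(Bc.T@Wc);Rm=Vt.T@U.T;t=W.mean(0)-Rm@B.mean(0)
print("press o",t,"yaw",np.degrees(np.arctan2(Rm[1,0],Rm[0,0])),"res",np.round(Wc-Bc@Rm.T,4).tolist())
for p in [(-.048,0),(-.02,0),(-.065,0),(.17,0)]:print(p,Rm@p+t)
for u,v in [(80,110),(70,220),(165,117),(150,232)]:
    w=atz("top",v/4+230,u/4+330,.0705)[:2];print("anvil corner in press",np.round(Rm.T@(w-t),4))
w=np.array([.5025,-.1934]);print("pad in press",Rm.T@(w-t))
s=robot.read_state();q=s["orientation"];print(R.from_quat([q[1],q[2],q[3],q[0]]).as_matrix().round(3),s["time_s"])
E
```

```text
press o [ 0.52314282 -0.0298957 ] yaw -97.43539130413458 res [[-0.0012, -0.0014], [-0.0021, 0.0023], [0.0023, 0.0011], [0.001, -0.002]]
(-0.048, 0) [0.52935441 0.01770069]
(-0.02, 0) [ 0.52573098 -0.01006387]
(-0.065, 0) [0.53155434 0.03455774]
(0.17, 0) [ 0.50114344 -0.19846624]
anvil corner in press [-0.0657  0.0246]
anvil corner in press [-0.0633 -0.0235]
anvil corner in press [-0.0286  0.027 ]
anvil corner in press [-0.0282 -0.0235]
pad in press [0.16480081 0.00068955]
[[ 0.954  0.3    0.   ]
 [ 0.3   -0.954 -0.   ]
 [ 0.     0.    -1.   ]] 1.3
```

Emit:
move_arm(
  moves=[0,0,0,0.088,-0.065,0,0,0,0,0,0.088,-0.065,0,0,0,0,0,0.088,-0.065,0,0,0,0,0,0.088,-0.065,0,0,0,0,0,0.088,-0.065,0,0,0,0,0,0.088,-0.065,0,0,0,0,0,0.088,-0.065,0,0,0,0,0,0.088,-0.065,0,0],
  force=30,
)

```text
time_s: 1.97
position: [0.3506, -0.4066, 0.2227]
orientation: [0.0, 0.988, 0.152, 0.0]
wrist_force: [0.6, -0.1, 0.4]
gripper_width: 0.0442
gripper_force: 0.0
```

Emit:
move_arm(
  moves=[0,0,0,0.088,-0.065,0,0,0,0,0,0.088,-0.065,0,0,0,0,0,0.088,-0.065,0,0,0,0,0,0.088,-0.065,0,0,0,0,0,0.088,-0.065,0,0,0,0,0,0.088,-0.065,0,0,0,0,0,0.088,-0.065,0,0,0,0,0,0.088,-0.065,0,0],
)

```text
time_s: 2.63
position: [0.5053, -0.1943, 0.2227]
orientation: [0.0, 0.988, 0.152, 0.0]
wrist_force: [0.6, -0.6, -0.1]
gripper_width: 0.0004
gripper_force: 0.0
```

Emit:
move_arm(
  moves=[0,0,-0.0185,0,0,0,0,0,0,-0.0185,0,0,0,0,0,0,-0.0185,0,0,0,0,0,0,-0.0185,0,0,0,0,0,0,-0.0185,0,0,0,0,0,0,-0.0185,0,0,0,0,0,0,-0.0185,0,0,0,0,0,0,-0.0185,0,0,0,0],
)

```text
time_s: 3.3
position: [0.5045, -0.1957, 0.2226]
orientation: [0.0, 0.814, 0.581, 0.0]
wrist_force: [0.5, -1.1, 0.3]
gripper_width: 0.0004
gripper_force: 0.0
```

```bash
cat >> h.py <<'E'
YAW=82.7
def rel(target,yaw=None):
    s=robot.read_state();q=s["orientation"];Rt=R.from_quat([q[1],q[2],q[3],q[0]]).as_matrix()
    print("t",round(s["time_s"],2),"pos",np.round(s["position"],4),"yaw",round(float(np.degrees(np.arctan2(Rt[1,0],Rt[0,0]))),2),"z",np.round(Rt[:,2],3),"w",round(s["gripper_width"],4),"gf",round(s["gripper_force"],2),"F",np.round(s["wrist_force"],2),"q",np.round(s["q"],2))
    if target is not None: print("units in tool axes",np.round(Rt.T@(np.array(target)-s["position"])/.3,4))
E
python3 -c "
from h import *
rel((.502,-.196,.2))"
```

```text
t 3.3 pos [ 0.5045 -0.1957  0.2226] yaw 71.07 z [ 0. -0. -1.] w 0.0004 gf 0.0 F [ 0.5  -1.08  0.25] q [ 0.49  0.48 -0.25  1.82  0.15  0.86 -0.16]
units in tool axes [-0.0035 -0.0076  0.0755]
```

Emit:
move_arm(
  moves=[0,0,-0.016,-0.003,-0.007,0,0,0,0,-0.016,0,0,0,0,0,0,0,0,0,0.08,0,0,0,0,0,0,0.08,0,0,0,0,0,0,0.08,0,0,0,0,0,0,0.08,0,0,0,0,0,0,0.08,0,0,0,0,0,0,0,0],
)

```text
time_s: 3.97
position: [0.4993, -0.1951, 0.0989]
orientation: [-0.003, 0.753, 0.658, -0.002]
wrist_force: [-0.5, -0.8, 0.4]
gripper_width: 0.0005
gripper_force: 0.0
```

```bash
python3 -c "
from h import *
rel((.502,-.196,.059));print(np.round(camera_model('wrist')['hand_eye'],3))"
```

```text
t 3.97 pos [ 0.4993 -0.1951  0.0989] yaw 82.27 z [-0.007  0.002 -1.   ] w 0.0005 gf 0.0 F [-0.53 -0.8   0.39] q [ 0.48  0.66 -0.24  1.94  0.26  0.59 -0.07]
units in tool axes [-0.0019  0.0103  0.1329]
[[-0.001 -0.968 -0.252  0.074]
 [ 1.    -0.001  0.     0.001]
 [-0.    -0.252  0.968 -0.162]
 [ 0.     0.     0.     1.   ]]
```

Emit:
move_arm(
  moves=[0,0,0,0,0.008,0.04,0,0,0,0,0,0,0.03,0,0,0,0,0,0,0.03,0,0,0,0,0,0,0.02,0,0,0,0,0,0,0,0],
)

```text
time_s: 4.38
position: [0.5058, -0.1978, 0.0667]
orientation: [0.002, 0.753, 0.657, 0.0]
wrist_force: [0.1, -3.5, 6.0]
gripper_width: 0.0002
gripper_force: 3.2
```

Emit:
move_arm(
  moves=[0,0,0,0,0,0.012,0,0,0,0,0,0,0.012,0,0,0,0,0,0,0.006,0,0,0,0,0,0,0,0,0,0,0,0,0,0,0],
)

```text
time_s: 4.8
position: [0.5057, -0.1987, 0.0599]
orientation: [0.003, 0.754, 0.657, -0.0]
wrist_force: [-2.2, -4.5, 15.8]
gripper_width: 0.0003
gripper_force: 8.4
```

Emit:
move_arm(
  moves=[0,0,0,0,0,0.006,0,0,0,0,0,0,0.004,0,0,0,0,0,0,0,0,0,0,0,0,0,0,0],
)

```text
time_s: 5.13
position: [0.5057, -0.1988, 0.0592]
orientation: [0.003, 0.754, 0.657, -0.0]
wrist_force: [-7.9, -1.7, 37.3]
gripper_width: 0.0006
gripper_force: 18.7
```

Emit:
move_arm(
  moves=[0,0,0,0,0,-0.05,0,0,0,0,0,0,-0.1,0,0,0,0,0,0,-0.12,0,0,0,0,0,0,-0.13,0,0,0,0,0,0,-0.13,0,0,0,0,0,0,-0.13,0,0,0,0,0.1,0,0,0,0,0,0,0.11,-0.003,0,0.3],
)

```text
time_s: 5.8
position: [0.5135, -0.1355, 0.2554]
orientation: [0.003, 0.755, 0.656, 0.001]
wrist_force: [0.6, 0.9, -0.5]
gripper_width: 0.0043
gripper_force: 0.0
```

Emit:
move_arm(
  moves=[0,0,0,0.116,-0.003,0,0.5,0,0,0,0.116,-0.003,0,0.5,0,0,0,0.116,-0.003,0,0.5,0,0,0,0.116,-0.003,0,0.5,0,0,0,0.116,-0.003,0,0.5,0,0,0,0.116,-0.003,0,0.5,0,0,0,0.116,-0.003,0,0.5,0,0,0,0.116,-0.003,0,0.5],
)

```text
time_s: 6.47
position: [0.5421, 0.1451, 0.2527]
orientation: [-0.0, 0.753, 0.658, 0.0]
wrist_force: [-0.0, 0.4, 0.0]
gripper_width: 0.0469
gripper_force: 0.0
```

```bash
python3 -c "
from h import *
rel((.555,.284,.15))"
```

```text
t 6.47 pos [0.5421 0.1451 0.2527] yaw 82.27 z [ 0.  0. -1.] w 0.0469 gf 0.0 F [-0.02  0.36  0.05] q [-0.08  0.48 -0.35  1.73  0.2   0.97 -0.64]
units in tool axes [ 0.4644 -0.0196  0.3425]
```

Emit:
move_arm(
  moves=[0,0,0,0.116,-0.005,0.085,0.5,0,0,0,0.116,-0.005,0.085,0.5,0,0,0,0.116,-0.005,0.085,0.5,0,0,0,0.116,-0.005,0.085,0.5,0,0,-0.001,0,0,0,0.5,0,0,0,0,0,0,0.5],
)

```text
time_s: 6.97
position: [0.5527, 0.2794, 0.1522]
orientation: [-0.001, 0.75, 0.662, -0.001]
wrist_force: [1.1, -0.7, -0.6]
gripper_width: 0.0468
gripper_force: 0.0
```

```bash
python3 - <<'E'
from h import *
rel((.555,.284,.024))
s=robot.read_state();im=snapshot("wrist");cv2.imwrite("pics/w1.png",im[:,:,::-1])
hsv=cv2.cvtColor(im,cv2.COLOR_RGB2HSV)
m=cv2.inRange(hsv,(5,150,60),(18,255,255));n,l,st,c=cv2.connectedComponentsWithStats(m)
for k in np.argsort(-st[1:,4])[:3]+1:
    ys,xs=np.nonzero(l==k)
    P=np.array([atz("wrist",y,x,.028,s)[:2] for y,x in zip(ys[::3],xs[::3])],np.float32);print(len(ys),c[k],cv2.minAreaRect(P))
for n,z in (("gauge_grip",.022),("gauge_tip",0)):
    for d in mark_of("wrist",n)[:3]:print(n,d["conf"],d["pixel"],atz("wrist",*d["pixel"],z,s))
E
```

```text
t 6.97 pos [0.5527 0.2794 0.1522] yaw 82.89 z [-0.004 -0.    -1.   ] w 0.0468 gf 0.0 F [ 1.07 -0.73 -0.56] q [-0.32  0.68 -0.32  1.67  0.26  0.84 -0.87]
units in tool axes [0.0165 0.0074 0.4275]
10911 [250.51800935  27.20548071] ((0.5886953473091125, 0.4706399738788605), (0.02787034399807453, 0.6624834537506104), 89.96173858642578)
1486 [318.01144011 219.13660834] ((0.5570506453514099, 0.29007667303085327), (0.05590280890464783, 0.01720787212252617), 82.61149597167969)
35 [228.51428571  84.94285714] ((0.5009814500808716, 0.4051193594932556), (0.007295554503798485, 0.01680826023221016), 84.82192993164062)
gauge_grip 0.72 [219.6, 318.3] [0.55728903 0.28920069 0.022     ]
gauge_tip 0.8 [336.0, 314.9] [0.53968352 0.17082792 0.        ]
gauge_tip 0.38 [412.1, 516.2] [0.77459334 0.01133278 0.        ]
```

View pics/w1.png

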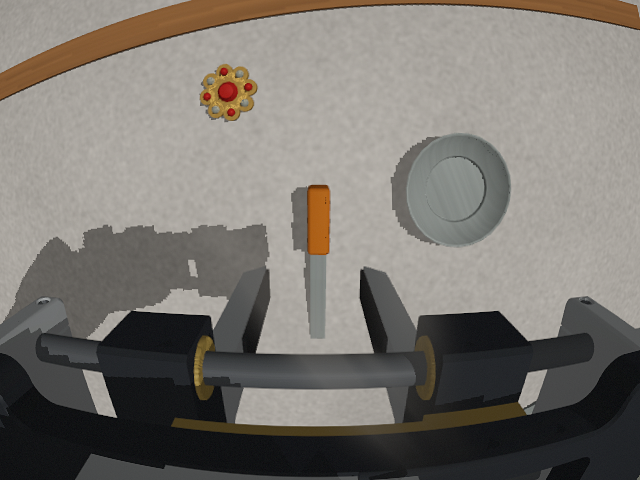

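The wrist view shows the handle at (219,318), the tip at (336,315), the dish at (188,458) and the red brooch at (92,228), all clear of the fingers. Descending to grip.

Emit:
move_arm(
  moves=[0,0,0,0.012,0.004,0.1,0.5,0,0,0,0.011,0.004,0.1,0.5,0,0,0,0,0,0.1,0.5,0,0,0,0,0,0.08,0.5,0,0,0,0,0,0.05,0.5,0,0,0,0,0,0,0.5,0,0,0,0,0,0,0.5],
)

```text
time_s: 7.7
position: [0.5588, 0.2821, 0.0258]
orientation: [0.0, 0.752, 0.659, 0.0]
wrist_force: [0.2, 0.1, 1.0]
gripper_width: 0.0468
gripper_force: 0.0
```

Emit:
move_arm(
  moves=[0,0,0,0,0,0,0,0,0,0,0,0,0,0,0,0,0,0,0,0,0,0,0,0,0,0,0,0,0,0,0,0,0,0,0,0,0,0,0,0,0,0],
  force=30,
)

```text
time_s: 8.2
position: [0.5582, 0.2839, 0.0259]
orientation: [0.0, 0.751, 0.66, 0.0]
wrist_force: [-0.6, -1.8, 5.5]
gripper_width: 0.0176
gripper_force: 30.0
```

The grip sits about 5 mm high, so I'll reopen, lower and regrip.

Emit:
move_arm(
  moves=[0,0,0,0,0,0,0.4,0,0,0,0,0,0,0.4,0,0,0,0,0,0.018,0.4,0,0,0,0,0,0,0.4,0,0,0,0,0,0,0.4,0,0,0,0,0,0,0,0,0,0,0,0,0,0,0,0,0,0,0,0,0],
)

```text
time_s: 8.87
position: [0.5581, 0.2837, 0.0196]
orientation: [0.0, 0.751, 0.66, 0.0]
wrist_force: [0.0, 0.4, 0.3]
gripper_width: 0.021
gripper_force: 0.0
```

Emit:
move_arm(
  moves=[0,0,0,0,0,0,0,0,0,0,0,0,0,0,0,0,0,0,0,0,0,0,0,0,0,0,0,0],
)

```text
time_s: 9.2
position: [0.5581, 0.2837, 0.0197]
orientation: [0.0, 0.751, 0.66, 0.0]
wrist_force: [0.9, -0.1, -0.6]
gripper_width: 0.0177
gripper_force: 30.0
```

```bash
python3 - <<'E'
from h import *
rel(None)
s=robot.read_state();im=snapshot("wrist");cv2.imwrite("pics/w2.png",im[:,:,::-1])
for n,z in (("gauge_grip",.022),("gauge_tip",0)):
    for d in mark_of("wrist",n)[:2]:print(n,d["conf"],d["pixel"],atz("wrist",*d["pixel"],z,s))
E
```

```text
t 9.2 pos [0.5581 0.2837 0.0197] yaw 82.62 z [ 0.  0. -1.] w 0.0177 gf 29.99 F [ 0.87 -0.06 -0.64] q [-0.37  0.87 -0.25  1.72  0.34  0.6  -0.94]
gauge_grip 0.81 [291.4, 313.2] [0.55887099 0.28893531 0.022     ]
```

Emit:
move_arm(
  moves=[0,0,0,0,0,-0.06,0,0,0,0,0,0,-0.09,0,0,0,0,0,0,-0.09,0,0,0,0,0,0,-0.09,0,0,0,0,0,0,-0.07,0,0,0,0,0,0,0,0,0,0,0,0,0,0,0,0,0,0,0,0,0,0],
)

```text
time_s: 10.02
position: [0.5573, 0.283, 0.1385]
orientation: [-0.0, 0.751, 0.66, -0.001]
wrist_force: [-0.9, -0.2, -1.2]
gripper_width: 0.0176
gripper_force: 30.0
```

Emit:
move_arm(
  moves=[0,0,0,-0.06,0.003,0,0,0,0,0,-0.09,0.003,0,0,0,0,0,-0.1,0.003,0,0,0,0,0,-0.1,0.003,0,0,0,0,0,-0.09,0.003,0,0,0,0,0,-0.059,0.003,0,0,0,0,0,0,0,0,0,0,0,0,0,0,0,0],
)

```text
time_s: 10.68
position: [0.5434, 0.1333, 0.1382]
orientation: [-0.001, 0.752, 0.659, -0.001]
wrist_force: [-0.0, 0.8, -0.9]
gripper_width: 0.0177
gripper_force: 30.0
```

```bash
python3 - <<'E'
from h import *
rel((.5442,.1348,.095))
o=np.array([.5231,-.0299]);u=np.array([-.127,-.992]);v=np.array([.992,-.127])
s=robot.read_state()
for c in("side","top"):
    im=snapshot(c);cv2.imwrite(f"pics/{c}2.png",im[:,:,::-1])
zu=s["position"][2]-.0197
for c in("side","top"):
    for d in mark_of(c,"gauge_tip")[:4]:
        w=atz(c,*d["pixel"],zu);print(c,np.round(d["conf"],2),np.round(d["pixel"]),np.round(w,4),"press",np.round([u@(w[:2]-o),v@(w[:2]-o)],4))
    for d in mark_of(c,"gauge_grip")[:4]:
        w=atz(c,*d["pixel"],zu+.022);print(c,np.round(d["conf"],2),np.round(d["pixel"]),np.round(w,4),"press",np.round([u@(w[:2]-o),v@(w[:2]-o)],4))
im=cv2.imread("pics/side2.png");cv2.imwrite("pics/s2c.png",cv2.resize(im[120:290,290:480],None,fx=3.5,fy=3.5,interpolation=cv2.INTER_CUBIC))
E
```

```text
t 10.68 pos [0.5434 0.1333 0.1382] yaw 82.5 z [-0.003 -0.001 -1.   ] w 0.0177 gf 29.99 F [-0.02  0.83 -0.95] q [-0.08  0.63 -0.32  1.85  0.29  0.72 -0.7 ]
units in tool axes [0.0053 0.0024 0.144 ]
side 0.95 [215. 265.] [0.7354 0.1086 0.1185] press [-0.1643  0.193 ]
side 0.71 [270. 419.] [0.4072 0.1759 0.1185] press [-0.1894 -0.1411]
side 0.64 [154. 313.] [ 0.6921 -0.1071  0.1185] press [0.0551 0.1774]
side 0.84 [260. 472.] [0.3153 0.1455 0.1405] press [-0.1476 -0.2284]
side 0.66 [210. 215.] [0.8299 0.1396 0.1405] press [-0.2071  0.2828]
side 0.65 [233. 353.] [0.5449 0.1339 0.1405] press [-0.1652  0.0008]
side 0.64 [171. 321.] [ 0.6518 -0.0273  0.1405] press [-0.0189  0.1274]
top 0.76 [165. 501.] [ 0.7136 -0.2196  0.1185] press [0.1639 0.213 ]
top 0.65 [143. 366.] [0.7479 0.0103 0.1185] press [-0.0684  0.2179]
top 0.73 [ 84. 343.] [0.8412 0.0508 0.1405] press [-0.1205  0.3053]
top 0.66 [194. 446.] [ 0.6562 -0.1205  0.1405] press [0.073  0.1435]
```

View pics/s2c.png

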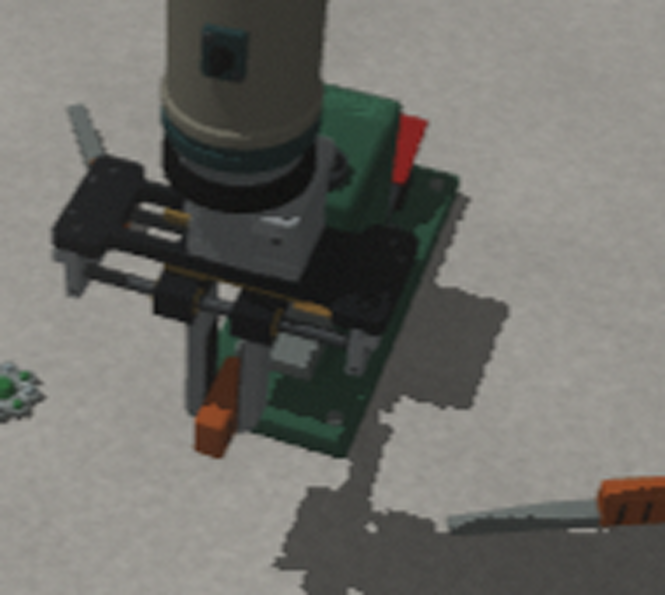

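The side crop shows the feeler gripped, in line with the press, with its tip just before the anvil's ledge. Lowering it.

Emit:
move_arm(
  moves=[0,0,0,0,0.002,0.06,0,0,0,0,0,0,0.06,0,0,0,0,0,0,0.015,0,0,0,0,0,0,0,0,0,0,0,0,0,0,0],
)

```text
time_s: 11.4
position: [0.5449, 0.135, 0.0994]
orientation: [-0.0, 0.751, 0.66, 0.0]
wrist_force: [-0.5, 0.6, -0.1]
gripper_width: 0.0183
gripper_force: 30.0
```

Emit:
move_arm(
  moves=[0,0,0,0,0,0.004,0,0,0,0,0,0,0.004,0,0,0,0,0,0,0,0,0,0,0,0,0,0,0],
)

```text
time_s: 11.73
position: [0.545, 0.1345, 0.0972]
orientation: [0.0, 0.751, 0.66, 0.0]
wrist_force: [0.4, 0.9, -1.1]
gripper_width: 0.0177
gripper_force: 30.0
```

Emit:
move_arm(
  moves=[0,0,0,0,0,0.004,0,0,0,0,0,0,0.004,0,0,0,0,0,0,0,0,0,0,0,0,0,0,0],
)

```text
time_s: 12.07
position: [0.5447, 0.1344, 0.0943]
orientation: [-0.0, 0.751, 0.66, -0.0]
wrist_force: [-0.3, 0.5, -1.2]
gripper_width: 0.0176
gripper_force: 30.0
```

Emit:
move_arm(
  moves=[0,0,0,0,0,0.004,0,0,0,0,0,0.004,0,0,0,0,0,0,0,0,0,0,0,0,0,0,0,0],
)

```text
time_s: 12.4
position: [0.5461, 0.1343, 0.0931]
orientation: [0.0, 0.751, 0.66, 0.0]
wrist_force: [0.2, -0.4, -2.2]
gripper_width: 0.0176
gripper_force: 30.0
```

```bash
python3 -c "
from h import *
rel(None)"
```

```text
t 12.4 pos [0.5461 0.1343 0.0931] yaw 82.61 z [ 0.  0. -1.] w 0.0176 gf 29.99 F [ 0.17 -0.41 -2.23] q [-0.1   0.69 -0.29  1.87  0.32  0.62 -0.73]
```

Emit:
move_arm(
  moves=[0,0,0,0,-0.004,0.003,0,0,0,0,0,0,0,0,0,0,0,0,0,0,0,0,0,0,0,0,0,0],
)

```text
time_s: 12.73
position: [0.5447, 0.1345, 0.0922]
orientation: [0.0, 0.751, 0.66, -0.0]
wrist_force: [-0.1, 0.0, -0.9]
gripper_width: 0.0179
gripper_force: 30.0
```

Emit:
move_arm(
  moves=[0,0,0,0,0,0.003,0,0,0,0,0,0,0,0,0,0,0,0,0,0,0,0,0,0,0,0,0,0],
)

```text
time_s: 13.07
position: [0.5448, 0.1345, 0.0913]
orientation: [0.0, 0.751, 0.66, 0.0]
wrist_force: [-0.1, 0.1, -0.6]
gripper_width: 0.018
gripper_force: 30.0
```

Emit:
move_arm(
  moves=[0,0,0,0,0,0.003,0,0,0,0,0,0,0,0,0,0,0,0,0,0,0,0,0,0,0,0,0,0],
)

```text
time_s: 13.4
position: [0.5449, 0.1345, 0.0906]
orientation: [0.0, 0.751, 0.66, 0.0]
wrist_force: [-0.6, 0.4, 0.8]
gripper_width: 0.0179
gripper_force: 30.0
```

Emit:
move_arm(
  moves=[0,0,0,0,0,0.002,0,0,0,0,0,0,0,0,0,0,0,0,0,0,0,0,0,0,0,0,0,0],
)

```text
time_s: 13.73
position: [0.5449, 0.1346, 0.09]
orientation: [0.0, 0.751, 0.66, 0.0]
wrist_force: [-0.0, 1.3, 2.6]
gripper_width: 0.0178
gripper_force: 30.0
```

```bash
python3 -c "
from h import *
rel(None);print(robot.read_state()['wrist_torque'])"
```

```text
t 13.73 pos [0.5449 0.1346 0.09  ] yaw 82.63 z [ 0.  0. -1.] w 0.0178 gf 30.0 F [-0.02  1.31  2.57] q [-0.1   0.7  -0.29  1.88  0.33  0.61 -0.73]
[-0.16977698  0.02606427 -0.00369197]
```

Emit:
move_arm(
  moves=[0,0,0,-0.015,0,-0.001,0,0,0,0,-0.02,0,0,0,0,0,0,-0.02,0,0,0,0,0,0,-0.02,0,0,0,0,0,0,-0.015,0,0,0,0,0,0,-0.01,0,0,0,0,0,0,0,0,0,0,0,0,0,0,0,0,0],
)

```text
time_s: 14.4
position: [0.5409, 0.1034, 0.0901]
orientation: [0.0, 0.751, 0.66, -0.001]
wrist_force: [0.8, -1.3, 2.3]
gripper_width: 0.018
gripper_force: 30.0
```

```bash
python3 - <<'E'
from h import *
rel(None);s=robot.read_state();print(s['wrist_torque'])
o=np.array([.5231,-.0299]);u=np.array([-.127,-.992]);v=np.array([.992,-.127]);d=s["position"][:2]-o;print("tcp press",u@d,v@d,"F along",u@s["wrist_force"][:2])
E
```

```text
t 14.4 pos [0.5409 0.1034 0.0901] yaw 82.58 z [-0.    -0.001 -1.   ] w 0.018 gf 30.0 F [ 0.76 -1.31  2.34] q [-0.05  0.69 -0.29  1.91  0.33  0.6  -0.69]
[-0.66658183 -0.14759035  0.0823069 ]
tcp press -0.1344755518907032 0.0007446186245300762 F along 1.2068453875302925
```

Emit:
move_arm(
  moves=[0,0,0,-0.01,0,0,0,0,0,0,-0.01,0,0,0,0,0,0,-0.005,0,0,0,0,0,0,0,0,0,0,0,0,0,0,0,0,0,0,0,0,0,0,0,0],
)

```text
time_s: 14.9
position: [0.5401, 0.0974, 0.0903]
orientation: [0.0, 0.751, 0.66, 0.0]
wrist_force: [1.1, 2.8, 4.8]
gripper_width: 0.018
gripper_force: 30.0
```

Emit:
move_arm(
  moves=[0,0,0,-0.005,0,0,0,0,0,0,-0.005,0,0,0,0,0,0,0,0,0,0,0,0,0,0,0,0,0,0,0,0,0,0,0,0],
)

```text
time_s: 15.32
position: [0.5398, 0.0946, 0.0903]
orientation: [0.0, 0.751, 0.66, 0.0]
wrist_force: [0.6, 2.9, 4.9]
gripper_width: 0.0177
gripper_force: 30.0
```

Emit:
move_arm(
  moves=[0,0,0,-0.005,0,0,0,0,0,0,-0.005,0,0,0,0,0,0,0,0,0,0,0,0,0,0,0,0,0,0,0,0,0,0,0,0],
)

```text
time_s: 15.73
position: [0.5395, 0.0922, 0.0904]
orientation: [-0.0, 0.751, 0.66, 0.001]
wrist_force: [2.0, 3.2, 5.5]
gripper_width: 0.018
gripper_force: 30.0
```

Emit:
move_arm(
  moves=[0,0,0,0,0,-0.002,0,0,0,0,0,0,0,0,0,0,0,0,0,0,0,0,0,0,0,0,0,0],
)

```text
time_s: 16.07
position: [0.5391, 0.0913, 0.0906]
orientation: [-0.0, 0.751, 0.66, -0.0]
wrist_force: [0.3, 1.9, 2.7]
gripper_width: 0.0179
gripper_force: 30.0
```

Emit:
move_arm(
  moves=[0,0,0,-0.005,0,0,0,0,0,0,0,0,0,0,0,0,0,0,0,0,0,0,0,0,0,0,0,0],
)

```text
time_s: 16.4
position: [0.5389, 0.09, 0.0906]
orientation: [-0.0, 0.751, 0.66, 0.0]
wrist_force: [0.2, 2.7, 0.9]
gripper_width: 0.0176
gripper_force: 30.0
```

```bash
cat >> h.py <<'E'
def pf():
    rel(None);s=robot.read_state();o=np.array([.5231,-.0299]);u=np.array([-.127,-.992]);v=np.array([.992,-.127]);d=s["position"][:2]-o
    print("T",np.round(s["wrist_torque"],3),"tip depth~",(u@d+.119+.02)*1000,"F along",u@s["wrist_force"][:2],"lat",v@s["wrist_force"][:2])
E
python3 -c "
from h import *
pf()"
```

```text
t 16.4 pos [0.5389 0.09   0.0906] yaw 82.62 z [-0.  0. -1.] w 0.0176 gf 30.0 F [0.25 2.66 0.86] q [-0.02  0.68 -0.3   1.92  0.34  0.59 -0.67]
T [ 0.777 -0.191  0.004] tip depth~ 18.093317744201293 F along -2.667892026533831 lat -0.09259650290345639
```

Emit:
move_arm(
  moves=[0,0,0,-0.006,0,0,0,0,0,0,0,0,0,0,0,0,0,0,0,0,0,0,0,0,0,0,0,0,0,0,0,0,0,0,0],
)

```text
time_s: 16.82
position: [0.5387, 0.0879, 0.0907]
orientation: [-0.0, 0.751, 0.66, -0.0]
wrist_force: [1.0, 3.0, 0.4]
gripper_width: 0.0176
gripper_force: 30.0
```

```bash
python3 -c "
from h import *
pf()"
```

```text
t 16.82 pos [0.5387 0.0879 0.0907] yaw 82.61 z [-0. -0. -1.] w 0.0176 gf 30.0 F [1.02 3.03 0.45] q [-0.02  0.68 -0.3   1.92  0.34  0.59 -0.67]
T [ 0.755 -0.167  0.009] tip depth~ 20.154911751165333 F along -3.1317836769169816 lat 0.6279438044403798
```

Emit:
move_arm(
  moves=[0,0,0,-0.006,0,0,0,0,0,0,0,0,0,0,0,0,0,0,0,0,0,0,0,0,0,0,0,0,0,0,0,0,0,0,0],
)

```text
time_s: 17.23
position: [0.5385, 0.0862, 0.0907]
orientation: [-0.0, 0.751, 0.66, -0.0]
wrist_force: [0.2, 3.3, -0.3]
gripper_width: 0.0177
gripper_force: 30.0
```

```bash
python3 -c "
from h import *
pf()
for c in ('side','wrist'):
    cv2.imwrite(f'pics/{c}3.png',snapshot(c)[:,:,::-1])
im=cv2.imread('pics/side3.png')[130:260,300:460];cv2.imwrite('pics/s3c.png',cv2.resize(im,None,fx=4.5,fy=4.5,interpolation=cv2.INTER_CUBIC))"
```

```text
t 17.23 pos [0.5385 0.0862 0.0907] yaw 82.63 z [-0. -0. -1.] w 0.0177 gf 30.0 F [ 0.17  3.3  -0.33] q [-0.02  0.68 -0.3   1.92  0.34  0.59 -0.66]
T [ 0.878 -0.183 -0.01 ] tip depth~ 21.872906593880757 F along -3.2993118828003785 lat -0.2506784565581942
```

View pics/s3c.png

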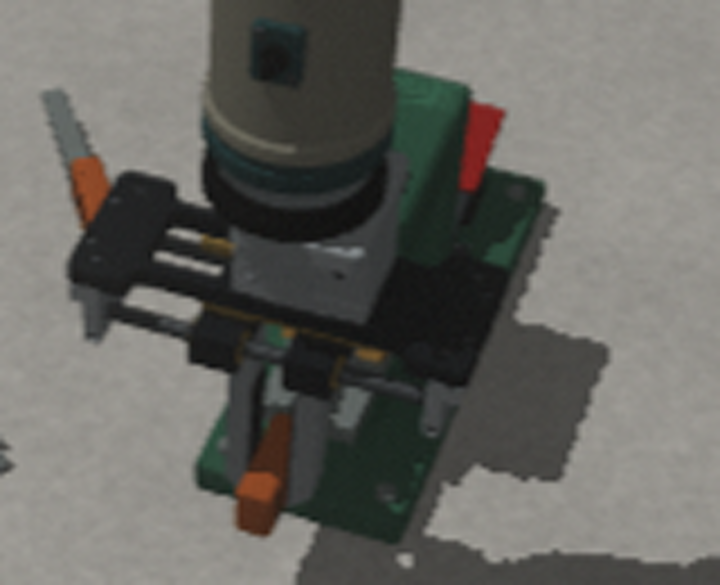

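The feeler is in and straight. Drag is rising as it should, and the estimated lift is about 0.5 mm. Going a few more mm.

Emit:
move_arm(
  moves=[0,0,0,-0.005,0,0,0,0,0,0,-0.005,0,0,0,0,0,0,0,0,0,0,0,0,0,0,0,0,0,0,0,0,0,0,0,0],
)

```text
time_s: 17.75
position: [0.5382, 0.0833, 0.0907]
orientation: [-0.0, 0.751, 0.66, 0.0]
wrist_force: [0.2, 4.5, 0.7]
gripper_width: 0.0179
gripper_force: 30.0
```

Emit:
move_arm(
  moves=[0,0,0,0,0,0,0,0,0,0,0,0,0,0,0,0,0,0,0,0,0,0,0,0,0,0,0,0],
)

```text
time_s: 18.08
position: [0.5382, 0.0833, 0.0907]
orientation: [0.0, 0.751, 0.66, 0.0]
wrist_force: [1.4, 4.2, -1.2]
gripper_width: 0.0176
gripper_force: 30.0
```

```bash
python3 -c "
from h import *
pf()"
```

```text
t 18.08 pos [0.5382 0.0833 0.0907] yaw 82.62 z [ 0.  0. -1.] w 0.0176 gf 30.0 F [ 1.45  4.23 -1.17] q [-0.01  0.68 -0.3   1.92  0.34  0.59 -0.66]
T [ 1.089 -0.268  0.007] tip depth~ 24.761842419012062 F along -4.382458039013146 lat 0.8975023643608562
```

```bash
python3 -c "
from cell import robot
print(robot.job_done())"
```

```text
the job is handed in; nothing more can be done
None
```

I pressed the pedal to its stop and let it spring back, then slid the feeler straight in and handed the job in with it still gripped there. From the drag I estimate the tip about 25 mm past the mouth and the platen lifted about 0.9 mm; the hand-in returned no verdict.

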